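# Three tablets in the tray, catch off, hold the sealing lever

## Robot

A 7-joint arm with a two-finger parallel gripper is mounted at the origin on the work surface. World frame = base frame: x ahead of the robot, y to its left, z up, the work surface at z = 0. Lengths are in m, angles in degrees, forces in N, time in s.
With the tool pointing down it reaches from about 0.425 to 0.875 m from the base axis. Payload 4.7 kg.
Tool frame: the origin (TCP) lies midway between the tips of the shut fingers; the grasp point (between the pads) lies 19 mm behind it; z points along the fingers, x is the direction in which the jaws open and shut, and the axes are right-handed (so a half turn about z gives the same grasp; the last joint's range is limited). The gripper opens to 87 mm and grips with 3 to 60 N. Pads are 19 mm wide; open, the fingers measure 117 mm over their backs; the gripper's body (75 mm by 190 mm) begins 51 mm behind the grasp point.
Start: joints at [-70.525, 18.392, -4.016, 83.108, 1.295, 78.541, -3.26], TCP at [0.208, 0.616, 0.223] pointing down, gripper open.
Joint ranges: [-163.93, 163.93], [-17.29, 119.83], [-79.2, 71.16], [3.27, 140.29], [-89.18, 269.18], [5.43, 117.66], [-154.24, 154.24]. Speed limits (degrees/s): [147.25, 147.25, 180, 180, 180, 180, 180].

## Interface

Orientations are given as [roll, pitch, yaw] about the fixed x, y, z axes, in that order (R = Rz(yaw) Ry(pitch) Rx(roll)).
In Python, from cell import telemetry, optics, env gives the robot as it stands.
- The arm moves only by the tool arm_command, never from a script. Its arguments are lists of equal length, an entry for each row: "translation": the shift along the tool's x, y, z in cm, a list of three; "twist": the turn about the tool's z in degrees. In form: {"translation": [[x, y, z], ...], "twist": [twist, ...]}. A call has 1 to 10 rows; each row shifts and turns the pose as measured when the row begins, along the tool's axes as they then stand; what a row does not reach is not made up. A row lasts 1/8 s, in which the tool goes at most 62.5 mm and 10.7 degrees, less where a joint would pass 70% of its speed; a pose out of reach is approached as far as the arm can. A call is refused whole if a number of a shift passes 6.25 or a number of a turn 10.7, either way. A call with a gripper value outside its range is refused whole. "grip" is the opening in per cent of the stroke, from 0 (shut) to 100 (fully open), set as the call begins (left out, the last holds). The fingers move at their own pace and stop on an object; "force" is the grip in N (left out, the last holds). Time passes only in rows, so rows that do not move let the fingers close. It gives the time, the measured TCP pose, the force and the opening at its end, in the units of the state.
- telemetry.get_obs(): the state, without advancing time (a new reading comes with each control period).
- optics.read_camera(name): name is "side" or "top" or "wrist"; returns a dict with "img" (480x640x3 uint8, blue, green, red), "fx", "fy", "cx", "cy" (pixels), "extrinsics" (4x4, takes a point from camera to world coordinates); the wrist camera has in their place "hand_eye" (4x4, takes a point from camera to tool coordinates, whose origin is the TCP and whose axes are the tool frame's). Camera axes: x right, y up, looking along -z (the intrinsics and any distortion apply to the point x, -y, -z); pixel columns grow to the right and rows downward; lengths in m; the calibration is good to about 2 mm. A picture is of the moment at which its call begins: read the wrist's pose just before it. There is no depth.
- env.sign_off(): hands the job in, once; it reports no verdict.
The state is a dict: "time_s": time; "qpos": joint angles; "joint_velocities": joint speeds; "effort": joint torques, N m; "tool_pos": TCP position; "tool_rot": TCP orientation; "force": force on the tool from outside, world axes, zero at the start; "wrist_torque": the same for the moment, N m; "grip_width": finger opening in m.
Only numpy, scipy, OpenCV 4.12 (cv2) and the standard library are available. Lean on these libraries where they do the work, as an engineer would, in place of code of your own. Each camera call takes 0.05 s, during which the arm holds its last target. There are 200 camera calls.

## Task

Make up a refill pack at the sealing press: one blue washing tablet already lies in its tray, so lay two more beside it, flat, for exactly three, and leave the fourth on the counter. Then flip the red safety catch right over to the outside, pull the black-knobbed lever all the way towards the front of the press, and finish still holding it there, because it springs back when let go. Do not force the lever before the catch is off, and leave the other things on the counter where they are.

Things in the scene. Friction and masses are not known exactly. Their poses are not given: they have to be found in the camera images.
- press: White sealing press, fixed to the counter, shifted and turned (up to 0.25 rad) from start to start. Origin on the counter below the lever pivot; x points from its front (robot side) to its back, y to its left, z up. Base plate 12 mm thick, x -140 to 150, y -135 to 220 mm. Tray left, lever in the middle between grey cheeks (y +-27, up to z 67 mm), red catch on a post (up to z 102 mm) right.
- tray_floor (a point): Centre of the aluminium tray's inner floor, 17 mm above the counter, axes as the press (it lies at press x -20, y 135 mm). Open on top, inside 180 mm in x by 130 mm in y, walls 13 mm high and 5 mm thick. The sealing bar stands behind it, 130 to 162 mm from here along x, up to 142 mm above the counter; it comes down by itself as the lever is pulled.
- tablet_in_tray: Blue washing tablet, a disc 38 mm in diameter and 18 mm high with a white dot on top, 25 g, that already lies in the front third of the tray (35 to 55 mm before the tray's centre along press x, up to 20 mm to either side). Origin at the centre of its underside.
- tablet_a: Loose blue washing tablet, same as the one in the tray (disc 38 mm in diameter, 18 mm high), lying flat on the counter to the right of the press. Origin at the centre of its underside, z up.
- tablet_b: Loose blue washing tablet, same as the one in the tray (disc 38 mm in diameter, 18 mm high), lying flat on the counter to the right of the press. Origin at the centre of its underside, z up.
- tablet_c: Loose blue washing tablet, same as the one in the tray (disc 38 mm in diameter, 18 mm high), lying flat on the counter to the right of the press. Origin at the centre of its underside, z up.
- catch (a joint): Angle of the red safety catch: about 0 as found, its 112 mm bar level across the front of the lever and blocking it; 1.57 rad flipped right over. It turns about press x at point catch_pivot: the bar rises, the upright tab tips outwards (press -y) and down until level. It stays where it is left (light friction, about 1 N at the tab).
- catch_tab (a point): Point on the catch's upright red tab, 50 mm from the catch pivot and 12 mm below the tab's top. The tab is 14 mm thick in press x, 8 mm in press y, 62 mm tall from the pivot; it can be pinched along press x and led along its arc, or pushed outwards. Its axes turn with the catch (z along the tab away from the pivot).
- catch_pivot (a point): Point on the catch's hinge line (along press x), 105 mm above the counter at x 8, y -100 mm of the press, axes as the press. It does not move.
- lever (a joint): Angle of the lever: 0 as found, leaning 0.35 rad back from vertical (to the back of the press); grows as the knob is pulled to the front (press -x); stop at 0.80, 0.45 rad forward of vertical. A spring draws it back to 0: about 3 N at the knob at the start, 6 N at the stop. With the catch on, a pull of 10 N moves it only about 0.1 rad.
- lever_knob (a point): Black knob at the lever's end, a cylinder lying along press y, 34 mm long, 30 mm in diameter. Origin at its centre, 140 mm from the lever pivot, about 177 mm above the counter at the start. Can be pinched from above across its flat ends (along press y) and may turn between the fingers as the lever swings. Axes turn with the lever.
- lever_pivot (a point): Point on the lever's hinge line (along press y), 45 mm above the counter at the origin of the press. It does not move.
- canister: Closed clear plastic canister with white lid, 94 mm in diameter, 150 mm tall; not part of the job. Origin under its centre.
- darning_egg: Wooden darning egg standing on its foot, 62 mm wide, 83 mm tall; not part of the job. Origin under its centre.
- trinket_dish: Lavender ceramic dish, 100 mm in diameter, 30 mm tall; not part of the job. Origin under its centre.
- lint_brush: Lint brush with wooden head (110 x 45 mm) and chrome handle, 230 mm long, 28 mm tall; not part of the job. Origin on the counter below the joint of head and handle.
- clipboard: Aluminium clipboard lying flat, 310 x 220 mm, 16 mm high at the clip; not part of the job. Origin under its centre.
Mind the look-alikes: they are no part of the job. What is shaped like the tablet_c but yellow is not meant. Leave any pink or yellow look-alike of the tablet_b alone.

How it is judged:
By the outcome, as a careful person would: the job done as asked, in the order asked, and still so for the second after the job is handed in, while the arm keeps its last pose, push and grip.
It also fails if it takes over 72 s, if anything falls off the work surface, if the arm or the gripper's body presses on something with over 40 N, if the wrist force passes 120 N, or if a joint passes its speed limit or range.

## Working session

There is one attempt and no reset: what is moved stays moved. The work goes in short steps, Python scripts to look and compute and a tool call to move; the robot and the scene stay as the last step left them, time stands still between calls to the robot, and variables do not carry over. Pictures are saved under pics/ and viewed, about 8 in all and at most 12, crops included, and the job is handed in when it is done.

Besides the shell and the picture viewer there is one more tool, called after "Request:" by a JSON object that holds its "api" and its "payload", one argument or row to a line. arm_command: Moves the arm, as the interface text tells. Its arguments: {"type":"object","properties":{"translation":{"type":"array","items":{"type":"array","items":{"type":"number"}}},"twist":{"type":"array","items":{"type":"number"}},"grip":{"type":"number"},"force":{"type":"number"}},"required":["translation","twist"]}

```bash
mkdir -p pics
cat > h.py <<'E'
import numpy as np, cv2
from cell import telemetry, optics, env
from scipy.spatial.transform import Rotation as R
def obs(): return telemetry.get_obs()
def cam(n):
    o=obs(); d=optics.read_camera(n)
    if n=="wrist":
        T=np.eye(4); T[:3,:3]=R.from_euler('xyz',o['tool_rot'],degrees=True).as_matrix(); T[:3,3]=o['tool_pos']
        d['T']=T@np.array(d['hand_eye'])
    else: d['T']=np.array(d['extrinsics'])
    return d
def ray(d,u,v,z):
    r=d['T'][:3,:3]@np.array([(u-d['cx'])/d['fx'],-(v-d['cy'])/d['fy'],-1]); o=d['T'][:3,3]
    return o+r*(z-o[2])/r[2]
def proj(d,p):
    q=np.linalg.inv(d['T'])@np.append(p,1); return d['cx']+d['fx']*q[0]/-q[2], d['cy']-d['fy']*q[1]/-q[2]
def blobs(d,lo,hi,amin=60):
    m=cv2.inRange(cv2.cvtColor(d['img'],cv2.COLOR_BGR2HSV),lo,hi)
    n,l,s,c=cv2.connectedComponentsWithStats(m)
    return [(c[i],s[i]) for i in range(1,n) if s[i][4]>amin]
E
python3 - <<'E'
from h import *
print(obs())
ims=[]
for n in("top","side"):
    d=cam(n); cv2.imwrite(f'pics/{n}0.png',d['img']); np.save(n+'.npy',d,allow_pickle=True)
    print(n,{k:v for k,v in d.items() if k not in('img','T')},d['T'].round(3).tolist())
    for c,s in blobs(d,(95,90,50),(130,255,255)): print('blue',c.round(1),s,ray(d,*c,.018).round(3))
    for lo,hi in(((0,150,90),(6,255,255)),((174,150,90),(180,255,255))):
        for c,s in blobs(d,lo,hi): print('red',c.round(1),s)
E
```

```text
{'time_s': 0.0, 'qpos': array([-70.52529766,  18.44010755,  -4.01681042,  83.17685   ,
         1.29442905,  78.54073681,  -3.2608412 ]), 'joint_velocities': array([ 0.0154877 , -0.01072731,  0.0886495 ,  0.03036838,  0.01660915,
       -0.10542287,  0.01678431]), 'effort': array([-4.64404475e-04, -4.91294575e+01, -4.04298278e-01, -3.12526846e+01,
       -6.38725958e-02,  4.38307668e-02,  1.67934240e-04]), 'tool_pos': array([0.20789138, 0.61525503, 0.22143275]), 'tool_rot': array([1.79995114e+02, 1.12473635e-01, 7.13353442e+01]), 'force': array([-0.53699041,  0.1179397 ,  0.06036589]), 'wrist_torque': array([0.03827113, 0.05087938, 0.08062746]), 'grip_width': 0.08717328066572984}
top {'fx': 549.7272571916277, 'fy': 549.7272571916277, 'cx': 326.2012364677003, 'cy': 240.904986544231, 'extrinsics': array([[ 0.08134227,  0.97629343, -0.20058558,  0.27958568],
       [-0.99667519,  0.07872995, -0.02098005,  0.01066849],
       [-0.00469059,  0.20162523,  0.97945151,  1.51847864],
       [ 0.        ,  0.        ,  0.        ,  1.        ]])} [[0.081, 0.976, -0.201, 0.28], [-0.997, 0.079, 
[... 694 characters left out ...]
989,  0.41098944, -0.43511682,  0.0509519 ],
       [-0.59849061,  0.55846044, -0.57439614, -0.70267766],
       [ 0.00692478,  0.72056202,  0.69335592,  1.00649493],
       [ 0.        ,  0.        ,  0.        ,  1.        ]])} [[0.801, 0.411, -0.435, 0.051], [-0.598, 0.558, -0.574, -0.703], [0.007, 0.721, 0.693, 1.006], [0.0, 0.0, 0.0, 1.0]]
blue [316.  112.3] [311 108  11  10  91] [1.069 0.667 0.018]
blue [231.3 234.7] [225 228  13  12  82] [0.478 0.271 0.018]
blue [368.6 334.8] [361 326  17  17 142] [ 0.568 -0.217  0.018]
blue [332.3 361.7] [324 352  18  18 158] [ 0.455 -0.224  0.018]
blue [379.6 400.8] [371 390  19  20 183] [ 0.477 -0.358  0.018]
red [302.8 232.7] [284 222  33  22 187]
```

View pics/top0.png

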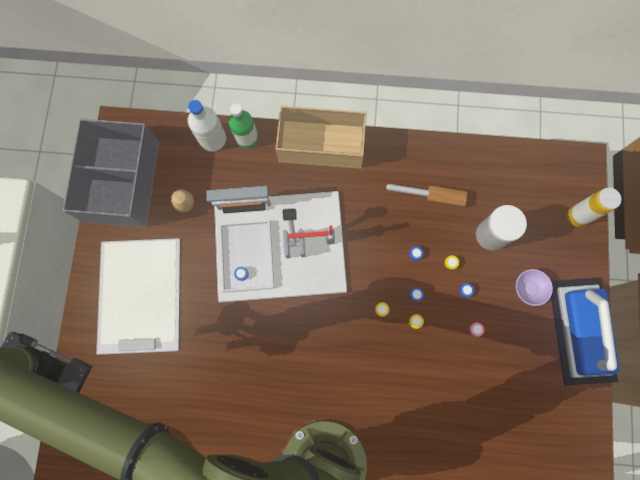

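View pics/side0.png

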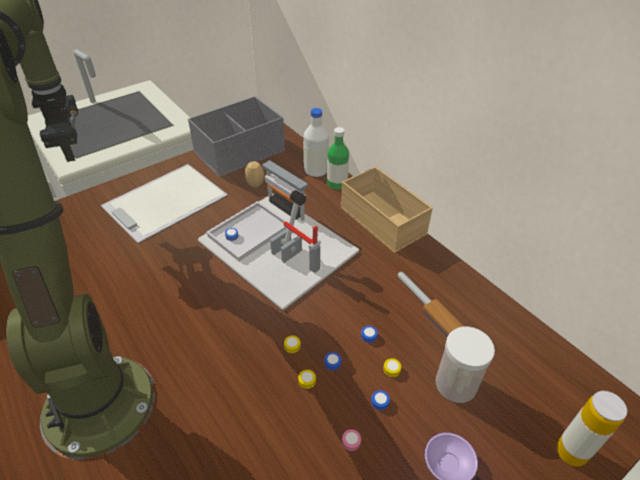

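Loose discs in the top view: blue (416,253), (417,294) and (467,290); yellow (452,262), (383,310) and (417,322); pink (477,329). The three blue ones with white dots fit the description, and the tray tablet is at (241,273). I'll confirm in an enlarged crop and locate the press.

Run:
```python
from h import *
t=np.load('top.npy',allow_pickle=True).item(); s=np.load('side.npy',allow_pickle=True).item()
a=cv2.resize(t['img'][170:345,200:500],None,fx=2.6,fy=2.6,interpolation=cv2.INTER_CUBIC)
cv2.imwrite('pics/crop1.png',a)
b=cv2.resize(s['img'][160:320,190:370],None,fx=3.7,fy=3.7,interpolation=cv2.INTER_CUBIC)
cv2.imwrite('pics/crop2.png',b)
for p in((214,207),(338,192),(346,292),(218,300)): print(p,ray(t,*p,.012).round(3))
```

```text
(214, 207) [0.66  0.368 0.012]
(338, 192) [0.733 0.021 0.012]
(346, 292) [ 0.45  -0.023  0.012]
(218, 300) [0.4   0.325 0.012]
```

View pics/crop1.png

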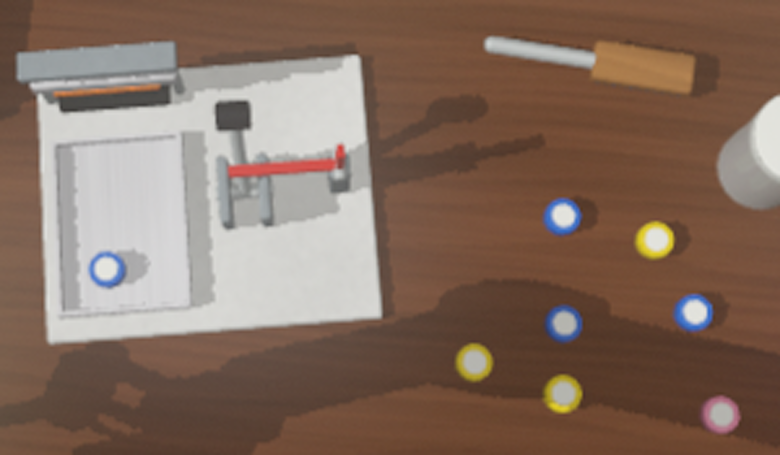

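View pics/crop2.png

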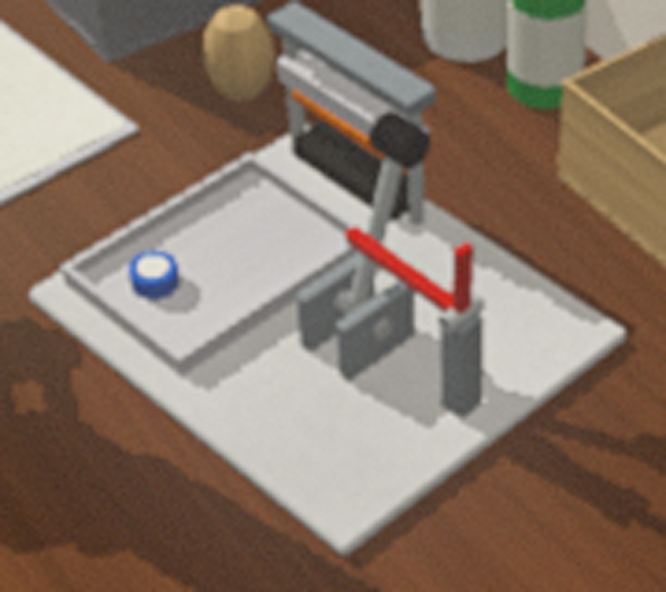

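Confirmed: the three loose tablets with blue rims and white dots are at crop pixels (563,216), (564,323) and (693,312). The yellow and pink ones are look-alikes. Plate corners are visible in both views, so I'll fit the press pose from them.

```bash
cat > press.py <<'E'
from h import *
from scipy.optimize import least_squares
t=np.load('top.npy',allow_pickle=True).item(); s=np.load('side.npy',allow_pickle=True).item()
C={'fl':(-.14,.22),'fr':(-.14,-.135),'br':(.15,-.135)}
T={'fl':(48,343),'fr':(382,318),'br':(360,56)}; S={'fl':(29,293),'fr':(343,550),'br':(627,331)}
P=[];W=[]
for k in C:
    p=(ray(t,T[k][0]/2.6+200,T[k][1]/2.6+170,.012)[:2], ray(s,S[k][0]/3.7+190,S[k][1]/3.7+160,.012)[:2])
    if __name__=='__main__': print(k,p)
    P.append(C[k]);W.append((p[0]+p[1])/2)
P=np.array(P);W=np.array(W)
f=lambda q:(P@np.array([[np.cos(q[2]),np.sin(q[2])],[-np.sin(q[2]),np.cos(q[2])]])+q[:2]-W).ravel()
r=least_squares(f,[.55,.15,.1]); q=r.x
def w(x,y,z): return np.array([q[0]+np.cos(q[2])*x-np.sin(q[2])*y,q[1]+np.sin(q[2])*x+np.cos(q[2])*y,z])
if __name__=='__main__':
    print('press',q,np.degrees(q[2]),'res',r.fun.round(4))
    for n,p in dict(knob=(.048,0,.177),tabtop=(.008,-.1,.167),tray=(-.02,.135,.017)).items():
        u=proj(t,w(*p));v=proj(s,w(*p))
        print(n,w(*p).round(3),'topcrop',[round((u[0]-200)*2.6),round((u[1]-170)*2.6)],'sidecrop',[round((v[0]-190)*3.7),round((v[1]-160)*3.7)])
    for n,c,z in(('A',(563,216),.018),('B',(564,323),.018),('C',(693,312),.018),('tray',(107,269),.035)):
        p=ray(t,c[0]/2.6+200,c[1]/2.6+170,z); print(n,p.round(4))
    print('tool from obs',obs()['tool_pos'])
E
python3 press.py
```

```text
fl (array([0.39439191, 0.32309415]), array([0.39633261, 0.31612128]))
fr (array([ 0.44911501, -0.0254682 ]), array([ 0.45117589, -0.02942189]))
br (array([0.7340954 , 0.01979053]), array([0.7358726 , 0.01568381]))
press [0.56700082 0.12657883 0.15803984] 9.055015800844103 res [-0.0012  0.0022 -0.0002 -0.0013  0.0014 -0.0009]
knob [0.614 0.134 0.177] topcrop [236, 116] sidecrop [397, 139]
tabtop [0.591 0.029 0.167] topcrop [342, 151] sidecrop [460, 247]
tray [0.526 0.257 0.017] topcrop [124, 224] sidecrop [216, 262]
A [ 0.5727 -0.2096  0.018 ]
B [ 0.4586 -0.2162  0.018 ]
C [ 0.4812 -0.3507  0.018 ]
tray [0.4745 0.266  0.035 ]
tool from obs [0.20793699 0.6153231  0.22156982]
```

Request:
{"api": "arm_command", "payload": {
  "translation": [
    [0,0,-1],
    [0,0,-1],
    [0,0,-1],
    [-5,3.4,0],
    [-5,3.4,0],
    [-5,3.4,0],
    [-5,3.4,0],
    [-5,3.4,0],
    [-5,3.4,0],
    [-5,3.4,0]
  ],
  "twist": [-9.3,-9.3,-9.3,0,0,0,0,0,0,0],
  "grip": 75,
  "force": 10
}}

```text
time_s: 1.35
tool_pos: [0.507, 0.3082, 0.2467]
tool_rot: [-179.5, 0.4, 101.0]
force: [0.1, 1.3, 0.6]
grip_width: 0.0655
```

```bash
cat > go.py <<'E'
from press import *
import sys
# usage: go.py world x y z | go.py press x y z ; prints tool-frame delta (cm) and twist to press-aligned yaw
def delta(p,yaw=None):
    o=obs(); Rm=R.from_euler('xyz',o['tool_rot'],degrees=True).as_matrix()
    d=Rm.T@(np.array(p)-o['tool_pos'])*100
    dt=o['tool_rot'][2]
    print('t',round(o['time_s'],2),'pos',o['tool_pos'].round(4),'rot',o['tool_rot'].round(1),'q',o['qpos'].round(0),'F',o['force'].round(1),'g',o['grip_width'].round(4))
    print('delta cm',d.round(2),'n',np.linalg.norm(d).round(1),'twist to pressY',round(dt-90-np.degrees(q[2]),1))
if __name__=='__main__':
    a=[float(v) for v in sys.argv[2:5]]
    delta(w(*a) if sys.argv[1]=='press' else a)
E
python3 go.py world .573 -.21 .15
```

```text
Traceback (most recent call last):
  File "go.py", line 12, in <module>
    delta(w(*a) if sys.argv[1]=='press' else a)
    ~~~~~^^^^^^^^^^^^^^^^^^^^^^^^^^^^^^^^^^^^^^
  File "go.py", line 8, in delta
    print('t',round(o['time_s'],2),'pos',o['tool_pos'].round(4),'rot',o['tool_rot'].round(1),'q',o['qpos'].round(0),'F',o['force'].round(1),'g',o['grip_width'].round(4))
                                                                                                                                                ^^^^^^^^^^^^^^^^^^^^^
AttributeError: 'float' object has no attribute 'round'
```

Request:
{"api": "arm_command", "payload": {
  "translation": [
    [-5.8,-0.4,0],
    [-5.8,-0.4,0],
    [-5.8,-0.4,0],
    [-5.8,-0.4,0],
    [-5.8,-0.4,0],
    [-5.8,-0.4,0],
    [-5.8,-0.4,0.5],
    [-5.8,-0.4,2.5],
    [-5.6,-0.4,3],
    [0,0,1]
  ],
  "twist": [0.5,0,0,0,0,0,0,0,0,0]
}}

```text
time_s: 2.6
tool_pos: [0.5643, -0.2296, 0.1782]
tool_rot: [-179.4, 0.6, 99.9]
force: [0.6, 0.4, -0.0]
grip_width: 0.0649
```

```bash
sed -i "s/o\['grip_width'\].round(4)/round(float(o['grip_width']),4)/" go.py
cat > wr.py <<'E'
from go import *
d=cam('wrist'); cv2.imwrite(f'pics/w_{sys.argv[1]}.png',d['img'])
z=float(sys.argv[2])
m=cv2.inRange(cv2.cvtColor(d['img'],cv2.COLOR_BGR2HSV),(95,90,50),(130,255,255))
for c in cv2.findContours(m,cv2.RETR_EXTERNAL,cv2.CHAIN_APPROX_NONE)[0]:
    if cv2.contourArea(c)>200:
        h=cv2.convexHull(c); (x,y),r=cv2.minEnclosingCircle(h)
        p=ray(d,x,y,z); e=ray(d,x+r,y,z); print('blue',round(x),round(y),round(r),p.round(4),'diam mm',round(2000*np.linalg.norm(e-p),1))
E
python3 wr.py A 0.016; python3 go.py world .573 -.21 .007
```

```text
blue 341 237 21 [ 0.575  -0.2108  0.016 ] diam mm 39.5
blue 358 110 24 [ 0.4621 -0.2173  0.016 ] diam mm 40.5
blue 199 109 26 [ 0.4843 -0.3515  0.016 ] diam mm 43.9
t 2.65 pos [ 0.5647 -0.2262  0.1773] rot [-179.4    0.4  100.1] q [ -6.  16.  30.  94.  -8.  73. 125.] F [-1.1  1.7 -0.2] g 0.0654
delta cm [ 1.58  1.27 17.01] n 17.1 twist to pressY 1.1
```

Request:
{"api": "arm_command", "payload": {
  "translation": [
    [1.5,1.3,4],
    [0,0,5],
    [0,0,4],
    [0,0,1.5],
    [0,0,0]
  ],
  "twist": [1,0,0,0,0]
}}

```text
time_s: 3.28
tool_pos: [0.578, -0.2011, 0.0306]
tool_rot: [-179.7, 0.2, 99.6]
force: [-0.1, -1.1, 0.6]
grip_width: 0.0652
```

```bash
python3 go.py world .574 -.2105 .005
```

```text
t 3.27 pos [ 0.578  -0.2011  0.0306] rot [-179.7    0.2   99.6] q [ -6.  25.  27. 101. -13.  57. 126.] F [-0.1 -1.1  0.6] g 0.0652
delta cm [-0.85 -0.54  2.57] n 2.8 twist to pressY 0.6
```

Request:
{"api": "arm_command", "payload": {
  "translation": [
    [-0.85,-0.5,0],
    [0,0,1.4],
    [0,0,1.0],
    [0,0,0.2]
  ],
  "twist": [0,0,0,0]
}}

```text
time_s: 3.78
tool_pos: [0.5775, -0.2121, 0.0078]
tool_rot: [179.9, 0.4, 99.6]
force: [-0.5, -0.4, 0.2]
grip_width: 0.065
```

Request:
{"api": "arm_command", "payload": {
  "translation": [
    [0,0,0],
    [0,0,0],
    [0,0,0],
    [0,0,0]
  ],
  "twist": [0,0,0,0],
  "grip": 25,
  "force": 15
}}

```text
time_s: 4.28
tool_pos: [0.5779, -0.212, 0.0081]
tool_rot: [179.8, 0.4, 99.6]
force: [-0.1, 0.0, -0.3]
grip_width: 0.0376
```

```bash
python3 go.py press -.02 .125 .022
```

```text
t 4.28 pos [ 0.5779 -0.212   0.0081] rot [179.8   0.4  99.6] q [ -4.  27.  27. 102. -14.  55. 128.] F [-0.1  0.  -0.3] g 0.0376
delta cm [46.08  2.72 -1.69] n 46.2 twist to pressY 0.6
```

Request:
{"api": "arm_command", "payload": {
  "translation": [
    [0,0,-5],
    [0,0,-6],
    [0,0,-6],
    [0,0,-5.5],
    [5.8,0.3,0],
    [5.8,0.3,0],
    [5.8,0.3,0],
    [5.8,0.3,0],
    [5.8,0.3,0],
    [5.8,0.3,0]
  ],
  "twist": [0,0,0,0,0.6,0,0,0,0,0]
}}

```text
time_s: 5.52
tool_pos: [0.5409, 0.1388, 0.2402]
tool_rot: [179.5, 0.5, 98.2]
force: [1.1, -0.2, 0.3]
grip_width: 0.0371
```

Request:
{"api": "arm_command", "payload": {
  "translation": [
    [5.8,0.3,0],
    [4.5,0.3,0],
    [0,0,5],
    [0,0,5],
    [0,0,0]
  ],
  "twist": [0,0,0,0,0]
}}

```text
time_s: 6.15
tool_pos: [0.5306, 0.2531, 0.1387]
tool_rot: [179.3, 0.2, 98.9]
force: [-1.2, 0.5, 0.3]
grip_width: 0.0375
```

```bash
python3 go.py press -.02 .125 .026; python3 wr.py T1 0.035
```

```text
t 6.15 pos [0.5306 0.2531 0.1387] rot [179.3   0.2  98.9] q [-38.  14.  11.  99.  -2.  67.  73.] F [-1.2  0.5  0.3] g 0.0375
delta cm [-0.52 -0.54 11.27] n 11.3 twist to pressY -0.2
blue 320 298 42 [0.5815 0.2591 0.035 ] diam mm 67.4
blue 351 171 26 [0.4777 0.266  0.035 ] diam mm 37.9
```

View pics/w_T1.png

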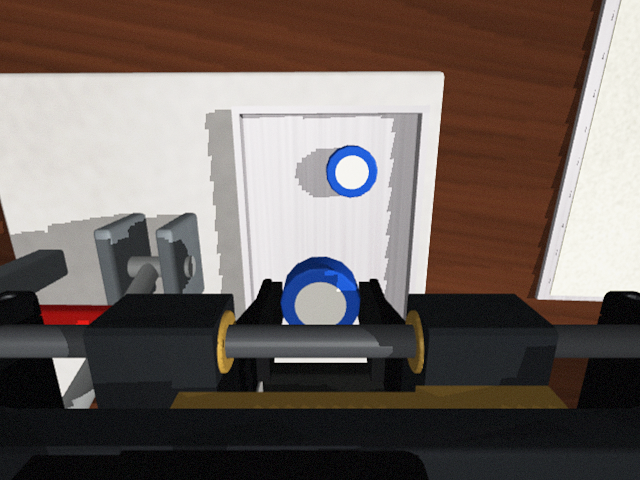

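The view shows the tablet held level at (320,298), and the tray tablet at (351,171) where the fit put it. Next I lower it onto the tray floor.

Request:
{"api": "arm_command", "payload": {
  "translation": [
    [-0.5,-0.5,3],
    [0,0,5],
    [0,0,2],
    [0,0,0]
  ],
  "twist": [0,0,0,0]
}}

```text
time_s: 6.7
tool_pos: [0.5397, 0.2506, 0.0522]
tool_rot: [177.9, -0.2, 98.7]
force: [-0.1, 0.5, -0.4]
grip_width: 0.0371
```

```bash
python3 go.py press -.02 .125 .026
```

```text
t 6.7 pos [0.5397 0.2506 0.0522] rot [177.9  -0.2  98.7] q [-37.  18.  11. 104.  -4.  56.  74.] F [-0.1  0.5 -0.4] g 0.0371
delta cm [-0.19 -1.35  2.57] n 2.9 twist to pressY -0.3
```

Request:
{"api": "arm_command", "payload": {
  "translation": [
    [-0.2,-1.2,0],
    [0,-0.1,1],
    [0,0,0.8],
    [0,0,0.3],
    [0,0,0]
  ],
  "twist": [0,0,0,0,0]
}}

```text
time_s: 7.32
tool_pos: [0.5308, 0.2483, 0.0356]
tool_rot: [177.4, -0.4, 98.7]
force: [-0.8, 0.3, -1.1]
grip_width: 0.0374
```

```bash
python3 go.py press -.02 .125 .026
```

```text
t 7.33 pos [0.5308 0.2483 0.0356] rot [177.4  -0.4  98.7] q [-37.  18.  11. 107.  -4.  53.  74.] F [-0.8  0.3 -1.1] g 0.0374
delta cm [-0.1  -0.39  0.94] n 1.0 twist to pressY -0.4
```

Request:
{"api": "arm_command", "payload": {
  "translation": [
    [0,-0.4,0.8],
    [0,0,0.5],
    [0,0,0.4]
  ],
  "twist": [0,0,0]
}}

```text
time_s: 7.7
tool_pos: [0.5284, 0.2483, 0.0207]
tool_rot: [177.4, -0.5, 98.7]
force: [-3.6, -2.4, 15.1]
grip_width: 0.0376
```

```bash
python3 go.py press -.02 .125 .026
```

```text
t 7.7 pos [0.5284 0.2483 0.0207] rot [177.4  -0.5  98.7] q [-37.  19.  10. 108.  -4.  51.  74.] F [-3.6 -2.4 15.1] g 0.0376
delta cm [-0.12 -0.07 -0.54] n 0.6 twist to pressY -0.4
```

Contact on the floor (15 N); back off slightly, release to 60 mm, lift.

Request:
{"api": "arm_command", "payload": {
  "translation": [
    [0,0,-0.2],
    [0,0,0],
    [0,0,0]
  ],
  "twist": [0,0,0],
  "grip": 72
}}

```text
time_s: 8.07
tool_pos: [0.5278, 0.2481, 0.0221]
tool_rot: [177.4, -0.5, 98.7]
force: [-0.8, 0.5, 0.6]
grip_width: 0.0583
```

Request:
{"api": "arm_command", "payload": {
  "translation": [
    [0,0,-4],
    [0,0,-6],
    [0,0,-6],
    [0,0,-6],
    [-5.8,-1.1,0],
    [-5.8,-1.1,0],
    [-5.8,-1.1,0],
    [-5.8,-1.1,0],
    [-5.8,-1.1,0],
    [-5.8,-1.1,0]
  ],
  "twist": [0,0,0,0,0,0,0,0,0,0]
}}

```text
time_s: 9.32
tool_pos: [0.5058, -0.1133, 0.241]
tool_rot: [177.4, -0.4, 99.5]
force: [0.6, 0.2, 0.3]
grip_width: 0.0627
```

```bash
python3 go.py world .461 -.2165 .12
```

```text
t 9.32 pos [ 0.5058 -0.1133  0.241 ] rot [177.4  -0.4  99.5] q [-19.  -1.  30. 103.  -1.  76. 110.] F [0.6 0.2 0.3] g 0.0627
delta cm [-9.54 -6.65 11.74] n 16.5 twist to pressY 0.4
```

Request:
{"api": "arm_command", "payload": {
  "translation": [
    [-4.7,-3.4,1],
    [-4.7,-3.2,3],
    [0,0,5],
    [0,0,2],
    [0,0,0]
  ],
  "twist": [0,0,0,0,0]
}}

```text
time_s: 9.95
tool_pos: [0.4584, -0.2228, 0.1264]
tool_rot: [177.3, -0.3, 98.7]
force: [0.6, 0.7, 0.1]
grip_width: 0.0626
```

```bash
python3 wr.py B 0.016; python3 go.py world .461 -.2165 .007
```

```text
blue 155 235 28 [ 0.4818 -0.3514  0.016 ] diam mm 43.6
blue 327 233 25 [ 0.4602 -0.2174  0.016 ] diam mm 39.5
t 10.0 pos [ 0.459  -0.2227  0.1272] rot [177.2  -0.3  98.8] q [-12.   4.  38. 113.  -5.  62. 126.] F [-0.3  0.2 -0.4] g 0.0625
delta cm [ 0.53 -0.29 12.02] n 12.0 twist to pressY -0.3
```

Request:
{"api": "arm_command", "payload": {
  "translation": [
    [0.5,-0.3,3],
    [0,0,4.5],
    [0,0,2],
    [0,0,0]
  ],
  "twist": [0,0,0,0]
}}

```text
time_s: 10.5
tool_pos: [0.4661, -0.2166, 0.0357]
tool_rot: [176.6, -0.1, 99.0]
force: [-0.2, 0.1, 0.1]
grip_width: 0.0626
```

```bash
python3 go.py world .460 -.217 .007
```

```text
t 10.5 pos [ 0.4661 -0.2166  0.0357] rot [ 1.766e+02 -1.000e-01  9.900e+01] q [-10.  12.  37. 117. -12.  51. 132.] F [-0.2  0.1  0.1] g 0.0626
delta cm [ 0.05 -0.77  2.83] n 2.9 twist to pressY -0.0
```

Request:
{"api": "arm_command", "payload": {
  "translation": [
    [0,-0.8,0.5],
    [0,-0.2,1.2],
    [0,0,0.9],
    [0,0,0.3],
    [0,0,0]
  ],
  "twist": [0,0,0,0,0]
}}

```text
time_s: 11.12
tool_pos: [0.4603, -0.2185, 0.0079]
tool_rot: [176.3, -0.0, 99.1]
force: [-0.9, 0.2, -0.1]
grip_width: 0.0624
```

```bash
python3 go.py world .460 -.217 .007
```

```text
t 11.12 pos [ 0.4603 -0.2185  0.0079] rot [176.3  -0.   99.1] q [ -9.  14.  36. 119. -14.  47. 134.] F [-0.9  0.2 -0.1] g 0.0624
delta cm [ 0.15 -0.02  0.09] n 0.2 twist to pressY -0.0
```

Request:
{"api": "arm_command", "payload": {
  "translation": [
    [0,0,0],
    [0,0,0],
    [0,0,0],
    [0,0,0]
  ],
  "twist": [0,0,0,0],
  "grip": 25
}}

```text
time_s: 11.62
tool_pos: [0.4609, -0.2187, 0.0085]
tool_rot: [176.2, 0.0, 99.1]
force: [-0.5, -0.4, -0.9]
grip_width: 0.0374
```

Request:
{"api": "arm_command", "payload": {
  "translation": [
    [0,0,-5],
    [0,0,-6],
    [0,0,-6],
    [0,0,-5.5],
    [5.8,1.5,0],
    [5.8,1.5,0],
    [5.8,1.5,0],
    [5.8,1.5,0],
    [5.8,1.5,0],
    [5.8,1.5,0]
  ],
  "twist": [0,0,0,0,0,0,0,0,0,0]
}}

```text
time_s: 12.88
tool_pos: [0.483, 0.1411, 0.2488]
tool_rot: [175.8, -0.1, 98.2]
force: [1.6, -1.4, -0.2]
grip_width: 0.0372
```

```bash
python3 go.py press .03 .132 .026
```

```text
t 12.88 pos [0.483  0.1411 0.2488] rot [ 1.758e+02 -1.000e-01  9.820e+01] q [-32.  -4.  12. 105.   2.  75.  77.] F [ 1.6 -1.4 -0.2] g 0.0372
delta cm [10.59  9.26 23.03] n 27.0 twist to pressY -0.8
```

Request:
{"api": "arm_command", "payload": {
  "translation": [
    [5.3,3,0],
    [5.3,3,0],
    [0,2,3],
    [0,0.5,6],
    [0,-0.3,6],
    [0,0,2],
    [0,0,0]
  ],
  "twist": [0,0,0,0,0,0,0]
}}

```text
time_s: 13.75
tool_pos: [0.5617, 0.2722, 0.0801]
tool_rot: [175.8, -0.2, 98.9]
force: [-0.5, 1.6, 0.3]
grip_width: 0.0372
```

```bash
python3 go.py press .03 .132 .026
```

```text
t 13.75 pos [0.5617 0.2722 0.0801] rot [175.8  -0.2  98.9] q [-35.  18.   8. 101.  -1.  57.  71.] F [-0.5  1.6  0.3] g 0.0372
delta cm [-1.28  0.84  5.48] n 5.7 twist to pressY -0.2
```

Request:
{"api": "arm_command", "payload": {
  "translation": [
    [-1.2,0.6,1.5],
    [0,0,2],
    [0,-0.3,0.5],
    [0,0,0]
  ],
  "twist": [0,0,0,0]
}}

```text
time_s: 14.25
tool_pos: [0.5721, 0.2608, 0.041]
tool_rot: [175.5, -0.3, 98.8]
force: [0.1, 0.1, 0.4]
grip_width: 0.0372
```

```bash
python3 go.py press .03 .132 .025
```

```text
t 14.25 pos [0.5721 0.2608 0.041 ] rot [175.5  -0.3  98.8] q [-34.  21.   8. 102.  -2.  53.  73.] F [0.1 0.1 0.4] g 0.0372
delta cm [0.02 0.26 1.62] n 1.6 twist to pressY -0.3
```

Request:
{"api": "arm_command", "payload": {
  "translation": [
    [0,0.2,0.8],
    [0,0,0.6],
    [0,0,0.4],
    [0,0,0]
  ],
  "twist": [0,0,0,0]
}}

```text
time_s: 14.75
tool_pos: [0.5768, 0.2628, 0.025]
tool_rot: [175.3, -0.4, 98.9]
force: [-0.1, -0.1, -1.1]
grip_width: 0.0372
```

```bash
python3 go.py press .03 .132 .025
```

```text
t 14.75 pos [0.5768 0.2628 0.025 ] rot [175.3  -0.4  98.9] q [-34.  23.   8. 102.  -2.  51.  73.] F [-0.1 -0.1 -1.1] g 0.0372
delta cm [-0.1  -0.11 -0.01] n 0.2 twist to pressY -0.2
```

Request:
{"api": "arm_command", "payload": {
  "translation": [
    [0,0,0.3],
    [0,0,0]
  ],
  "twist": [0,0]
}}

```text
time_s: 15.0
tool_pos: [0.5777, 0.2632, 0.0244]
tool_rot: [175.3, -0.4, 98.9]
force: [0.6, 0.0, -0.2]
grip_width: 0.0372
```

Request:
{"api": "arm_command", "payload": {
  "translation": [
    [0,0,0],
    [0,0,0],
    [0,0,0]
  ],
  "twist": [0,0,0],
  "grip": 72
}}

```text
time_s: 15.38
tool_pos: [0.5775, 0.2633, 0.0237]
tool_rot: [175.3, -0.4, 98.9]
force: [0.2, 0.2, -0.2]
grip_width: 0.0582
```

Request:
{"api": "arm_command", "payload": {
  "translation": [
    [0,0,-4],
    [0,0,-6],
    [0,0,-6],
    [0,0,-6],
    [-5.8,-1,0],
    [-5.8,-1,0],
    [-5.8,0,0],
    [-5.8,0,0]
  ],
  "twist": [0,0,0,0,0,0,0,0]
}}

```text
time_s: 16.38
tool_pos: [0.5756, 0.0276, 0.246]
tool_rot: [175.2, -0.4, 99.6]
force: [0.7, 0.1, -1.1]
grip_width: 0.0627
```

```bash
python3 go.py press .008 -.1 .2
python3 - <<'E'
from press import *
d=cam('top'); cv2.imwrite('pics/top1.png',cv2.resize(d['img'][170:345,200:500],None,fx=2.6,fy=2.6,interpolation=cv2.INTER_CUBIC))
for c,s in blobs(d,(95,90,50),(130,255,255),30):
    p=ray(d,*c,.03); v=p[:2]-q[:2]; print(c.round(),s[4],'press',(np.cos(q[2])*v[0]+np.sin(q[2])*v[1]).round(3),(-np.sin(q[2])*v[0]+np.cos(q[2])*v[1]).round(3))
E
```

```text
t 16.38 pos [0.5756 0.0276 0.246 ] rot [175.2  -0.4  99.6] q [-22.   5.  18.  97.  -3.  74.  96.] F [ 0.7  0.1 -1.1] g 0.0627
delta cm [-0.14  1.12  4.71] n 4.8 twist to pressY 0.6
[195. 107.] 157 press 0.432 0.265
[246. 238.] 69 press 0.028 0.134
[250. 257.] 66 press -0.025 0.126
[241. 274.] 66 press -0.069 0.153
[466. 290.] 89 press -0.161 -0.453
[601. 293.] 97 press -0.196 -0.816
[586. 334.] 2553 press -0.303 -0.757
```

View pics/top1.png

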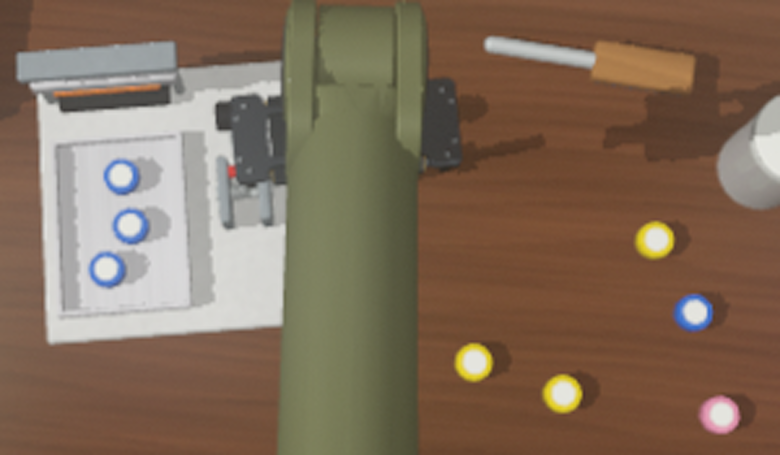

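The picture shows three tablets flat in the tray, at crop pixels (122,176), (130,226) and (107,269), and the fourth still on the counter at (693,312). Now the catch: turn the jaws along press x.

Request:
{"api": "arm_command", "payload": {
  "translation": [
    [0,1,0],
    [0,0,0],
    [0,0,0],
    [0,0,0],
    [0,0,0],
    [0,0,0],
    [0,0,0],
    [0,0,0],
    [0,0,0]
  ],
  "twist": [10,10,10,10,10,10,10,10,10],
  "grip": 60
}}

```text
time_s: 17.55
tool_pos: [0.5857, 0.0144, 0.2453]
tool_rot: [-179.7, -4.6, 5.4]
force: [0.1, 0.1, -0.5]
grip_width: 0.0525
```

```bash
python3 go.py press .008 -.1 .2
python3 - <<'E'
from go import *
d=cam('wrist'); cv2.imwrite('pics/w_C.png',d['img'])
print('tab top expected',proj(d,w(.008,-.1,.167)),'knob',proj(d,w(.048,0,.177)),'bar end',proj(d,w(.008,.01,.109)))
m1=blobs(d,(0,150,60),(6,255,255))+blobs(d,(174,150,60),(180,255,255)); print([(c.round(),s) for c,s in m1])
E
```

```text
t 17.55 pos [0.5857 0.0144 0.2453] rot [-179.7   -4.6    5.4] q [-26.   6.  24.  96.  -3.  74.   4.] F [ 0.1  0.1 -0.5] g 0.0525
delta cm [ 0.26 -1.4   4.58] n 4.8 twist to pressY -93.6
tab top expected (np.float64(318.76294979839236), np.float64(229.68391372121553)) knob (np.float64(376.0692030339283), np.float64(65.76018016305736)) bar end (np.float64(303.4626144562044), np.float64(71.0813778458346))
[(array([312., 134.]), array([ 301,   66,   23,  140, 2047], dtype=int32)), (array([322., 222.]), array([310, 207,  25,  29, 525], dtype=int32))]
```

View pics/w_C.png

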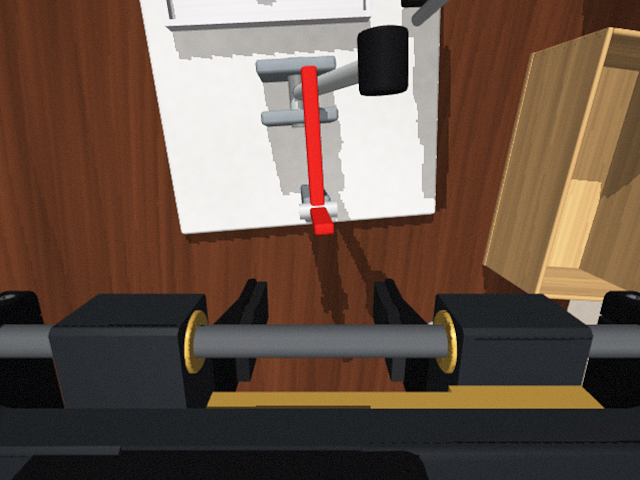

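The wrist view matches the fit: the tab top is at (323,229) against an expected (319,230). I'll descend around the tab.

Request:
{"api": "arm_command", "payload": {
  "translation": [
    [0.3,-1.4,0],
    [0,0,3],
    [0,0,3],
    [0,0,1],
    [0,0,0]
  ],
  "twist": [-3.6,0,0,0,0]
}}

```text
time_s: 18.23
tool_pos: [0.5942, 0.0358, 0.175]
tool_rot: [-180.0, -4.8, 10.3]
force: [0.0, -0.6, 0.2]
grip_width: 0.0523
```

```bash
python3 go.py press .0095 -.1 .136
```

```text
t 18.23 pos [0.5942 0.0358 0.175 ] rot [-180.    -4.8   10.3] q [-26.  10.  22. 100.  -5.  66.   8.] F [ 0.  -0.6  0.2] g 0.0523
delta cm [-0.64  0.6   3.86] n 4.0 twist to pressY -88.7
```

Request:
{"api": "arm_command", "payload": {
  "translation": [
    [-0.6,0.6,0],
    [-0.1,0,1.5],
    [0,0,1.5],
    [0,0,0.5],
    [0,0,0]
  ],
  "twist": [1,0,0,0,0]
}}

```text
time_s: 18.85
tool_pos: [0.5923, 0.0288, 0.1395]
tool_rot: [-179.9, -5.0, 9.3]
force: [-0.6, -0.8, 0.2]
grip_width: 0.0521
```

```bash
python3 go.py press .0095 -.1 .136
```

```text
t 18.85 pos [0.5923 0.0288 0.1395] rot [-179.9   -5.     9.3] q [-25.  11.  23. 103.  -6.  62.   9.] F [-0.6 -0.8  0.2] g 0.0521
delta cm [-0.04 -0.06  0.35] n 0.4 twist to pressY -89.7
```

Request:
{"api": "arm_command", "payload": {
  "translation": [
    [0,0,0],
    [0,0,0],
    [0,0,0],
    [0,0,0],
    [0,0,0]
  ],
  "twist": [0,0,0,0,0],
  "grip": 5,
  "force": 8
}}

```text
time_s: 19.48
tool_pos: [0.5943, 0.0292, 0.1408]
tool_rot: [-179.9, -5.2, 9.4]
force: [5.3, 0.5, -2.4]
grip_width: 0.0152
```

Request:
{"api": "arm_command", "payload": {
  "translation": [
    [0,1,0.1],
    [0,0.95,0.25],
    [0,0.9,0.4],
    [-0.05,0.8,0.55],
    [-0.05,0.7,0.7]
  ],
  "twist": [0,0,0,0,0]
}}

```text
time_s: 20.1
tool_pos: [0.6019, -0.0125, 0.1198]
tool_rot: [-179.6, -5.2, 9.5]
force: [0.1, 3.8, -0.1]
grip_width: 0.0141
```

```bash
python3 go.py press .0095 -.1468 .1138
```

```text
t 20.1 pos [ 0.6019 -0.0125  0.1198] rot [-179.6   -5.2    9.5] q [-22.  13.  24. 103.  -8.  60.  15.] F [ 0.1  3.8 -0.1] g 0.0141
delta cm [-0.36  0.4   0.57] n 0.8 twist to pressY -89.6
```

Request:
{"api": "arm_command", "payload": {
  "translation": [
    [-0.1,0.55,0.8],
    [-0.1,0.4,0.9],
    [-0.1,0.3,0.95],
    [-0.1,0.1,0.8]
  ],
  "twist": [0,0,0,0]
}}

```text
time_s: 20.6
tool_pos: [0.6045, -0.0268, 0.0829]
tool_rot: [-179.6, -5.3, 9.5]
force: [-0.5, 3.0, 10.6]
grip_width: 0.014
```

```bash
python3 go.py press .0095 -.154 .086
python3 - <<'E'
from press import *
d=cam('side'); cv2.imwrite('pics/side1.png',cv2.resize(d['img'][160:320,190:370],None,fx=3.3,fy=3.3,interpolation=cv2.INTER_CUBIC))
E
```

```text
t 20.6 pos [ 0.6045 -0.0268  0.0829] rot [-179.6   -5.3    9.5] q [-20.  16.  24. 105. -10.  56.  18.] F [-0.5  3.  10.6] g 0.014
delta cm [-0.31 -0.34 -0.33] n 0.6 twist to pressY -89.6
```

View pics/side1.png

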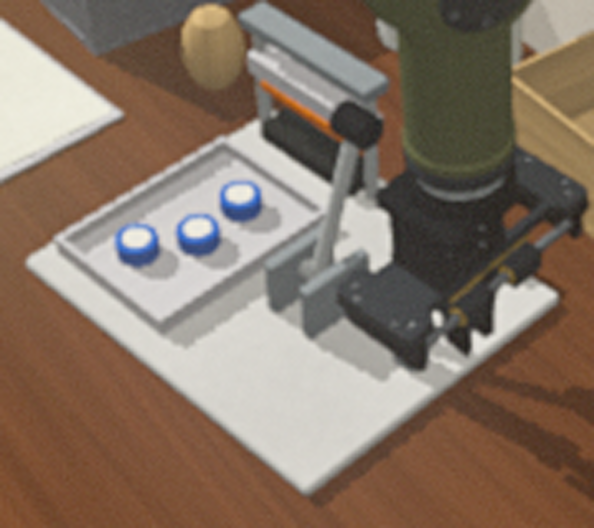

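Force 10.6 N upward, so the catch is at its stop. Next I release, lift clear of the raised bar and check it.

Request:
{"api": "arm_command", "payload": {
  "translation": [
    [0,0,-0.2],
    [0,0,0],
    [0,0,0],
    [0,0,0]
  ],
  "twist": [0,0,0,0],
  "grip": 60
}}

```text
time_s: 21.15
tool_pos: [0.6026, -0.031, 0.0831]
tool_rot: [-179.9, -5.1, 9.4]
force: [-0.8, 0.3, 1.1]
grip_width: 0.0456
```

Request:
{"api": "arm_command", "payload": {
  "translation": [
    [0,1,-3],
    [0,0.5,-5],
    [0,0,-6],
    [0,0,-6],
    [0,0,-1]
  ],
  "twist": [0,0,0,0,0]
}}

```text
time_s: 21.78
tool_pos: [0.5849, -0.0509, 0.2965]
tool_rot: [-179.9, -4.8, 9.3]
force: [0.0, -1.0, -0.9]
grip_width: 0.0524
```

```bash
python3 go.py press .048 0 .29
python3 - <<'E'
from go import *
d=cam('wrist'); cv2.imwrite('pics/w_D.png',d['img'])
for n,p in dict(pivot=(.008,-.1,.105),tabend=(.008,-.162,.105),bartop=(.008,-.1,.217),knob=(.048,0,.177)).items(): print(n,[round(v) for v in proj(d,w(*p))])
E
```

```text
t 21.77 pos [ 0.5849 -0.0509  0.2965] rot [-179.9   -4.8    9.3] q [-21.   5.  26.  91.  -4.  80.  15.] F [ 0.  -1.  -0.9] g 0.0524
delta cm [  5.83 -17.78   1.17] n 18.7 twist to pressY -89.8
pivot [322, 134]
tabend [322, 199]
bartop [337, 133]
knob [390, -19]
```

View pics/w_D.png

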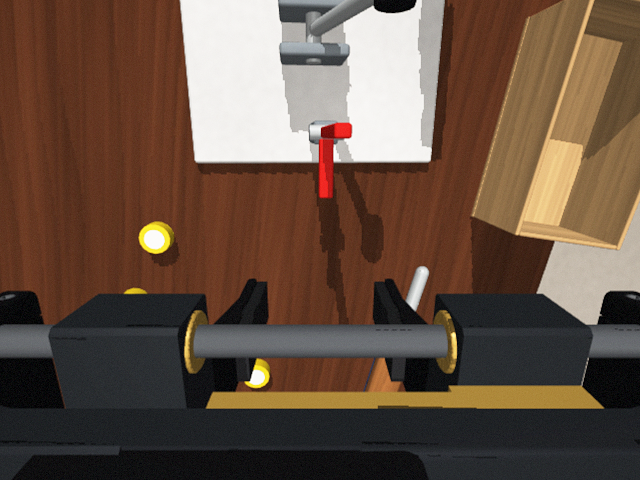

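The catch is right over: the tab end is at (326,197) and the bar top at (345,130), against predictions of (322,199) and (337,133) for 90°. Now the knob.

Request:
{"api": "arm_command", "payload": {
  "translation": [
    [1.9,-5.8,0],
    [1.9,-5.8,0],
    [1.9,-5.8,0],
    [0,0,0],
    [0,0,0],
    [0,0,0],
    [0,0,0],
    [0,0,0],
    [0,0,0],
    [0,0,0]
  ],
  "twist": [0,0,0,-10,-10,-10,-10,-10,-10,-10]
}}

```text
time_s: 23.08
tool_pos: [0.606, 0.1347, 0.2773]
tool_rot: [177.2, -0.7, 81.5]
force: [-0.4, -0.4, 0.7]
grip_width: 0.0525
```

Request:
{"api": "arm_command", "payload": {
  "translation": [
    [0,0,0],
    [0,0,0],
    [0,0,0]
  ],
  "twist": [-10,-8,0],
  "grip": 70
}}

```text
time_s: 23.45
tool_pos: [0.6034, 0.134, 0.2699]
tool_rot: [177.8, 0.3, 100.1]
force: [-0.1, 0.4, -1.0]
grip_width: 0.0609
```

```bash
python3 go.py press .0495 0 .162;python3 - <<'E'
from go import *
d=cam('wrist'); cv2.imwrite('pics/w_K.png',d['img'])
for n,p in dict(bartop=(.008,-.1,.217),knobL=(.048,.017,.177),knobR=(.048,-.017,.177)).items(): print(n,[round(v) for v in proj(d,w(*p))])
E
```

```text
t 23.45 pos [0.6034 0.134  0.2699] rot [177.8   0.3 100.1] q [-24.  12.  11.  86.  -2.  80.  86.] F [-0.1  0.4 -1. ] g 0.0609
delta cm [-0.13  0.81 10.83] n 10.9 twist to pressY 1.0
bartop [156, 211]
knobL [343, 252]
knobR [297, 252]
```

View pics/w_K.png

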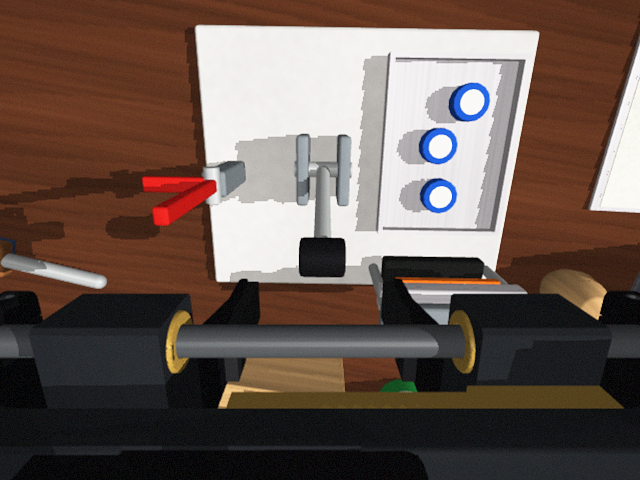

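Run:
```python
from go import *
d=cam('wrist')
for a in(1.45,1.5,1.57,1.65):
    s,c=np.sin(a),np.cos(a)
    print(a,'bar end',[round(v) for v in proj(d,w(.008,-.1+.112*c,.105+.112*s))],'tab end',[round(v) for v in proj(d,w(.008,-.1-.062*s,.105+.062*c))])
print('pivot',proj(d,w(.008,-.1,.105)),'plate fl,fr,br',[[round(v) for v in proj(d,w(x,y,.012))] for x,y in((-.14,.22),(-.14,-.135),(.15,-.135))])
h=cv2.cvtColor(d['img'],cv2.COLOR_BGR2HSV); m=cv2.inRange(h,(0,150,60),(6,255,255))|cv2.inRange(h,(174,150,60),(180,255,255))
print('red bbox',cv2.boundingRect(m))
```

```text
1.45 bar end [179, 211] tab end [138, 181]
1.5 bar end [169, 211] tab end [139, 181]
1.57 bar end [156, 211] tab end [142, 180]
1.65 bar end [142, 210] tab end [144, 179]
pivot (np.float64(210.31702519036185), np.float64(180.8897170963885)) plate fl,fr,br [[541, 25], [191, 20], [214, 280]]
red bbox (3, 0, 631, 387)
```

Catch angle from both views is about 1.5 to 1.57 rad, at its stop. The knob centre is at (322,257), roughly 4 mm further back than predicted. Descending on it.

Request:
{"api": "arm_command", "payload": {
  "translation": [
    [-0.1,1.1,3],
    [0,0,4],
    [0,0,2],
    [0,0,0]
  ],
  "twist": [1,0,0,0]
}}

```text
time_s: 24.05
tool_pos: [0.6184, 0.1353, 0.1774]
tool_rot: [177.7, 0.2, 98.5]
force: [-0.6, -1.0, 0.8]
grip_width: 0.0613
```

```bash
python3 go.py press .051 0 .162
```

```text
t 24.05 pos [0.6184 0.1353 0.1774] rot [177.7   0.2  98.5] q [-24.  16.  11.  92.  -3.  70.  86.] F [-0.6 -1.   0.8] g 0.0613
delta cm [-0.05 -0.17  1.53] n 1.5 twist to pressY -0.6
```

Request:
{"api": "arm_command", "payload": {
  "translation": [
    [0,-0.2,0.9],
    [0,0,0.6],
    [0,0,0]
  ],
  "twist": [-0.5,0,0]
}}

```text
time_s: 24.42
tool_pos: [0.618, 0.1354, 0.1637]
tool_rot: [177.6, 0.2, 98.9]
force: [1.3, 0.1, 1.2]
grip_width: 0.0606
```

Request:
{"api": "arm_command", "payload": {
  "translation": [
    [0,0,0],
    [0,0,0],
    [0,0,0],
    [0,0,0]
  ],
  "twist": [0,0,0,0],
  "grip": 15,
  "force": 25
}}

```text
time_s: 24.92
tool_pos: [0.6185, 0.1373, 0.1652]
tool_rot: [177.4, 0.1, 99.0]
force: [-0.3, 3.9, -1.0]
grip_width: 0.0338
```

```bash
python3 go.py press .051 0 .162
```

```text
t 24.93 pos [0.6185 0.1373 0.1652] rot [1.774e+02 1.000e-01 9.900e+01] q [-24.  16.  11.  93.  -3.  69.  86.] F [-0.3  3.9 -1. ] g 0.0338
delta cm [-0.25 -0.16  0.31] n 0.4 twist to pressY -0.1
```

Request:
{"api": "arm_command", "payload": {
  "translation": [
    [0,-1.4,-0.45],
    [0,-1.4,-0.35],
    [0,-1.4,-0.2],
    [0,-1.4,-0.05],
    [0,-1.4,0.1]
  ],
  "twist": [0,0,0,0,0]
}}

```text
time_s: 25.55
tool_pos: [0.5542, 0.127, 0.1734]
tool_rot: [176.3, 0.1, 99.0]
force: [6.5, 1.6, -2.6]
grip_width: 0.0338
```

```bash
cat > lev.py <<'E'
from go import *
o=obs(); Rm=R.from_euler('xyz',o['tool_rot'],degrees=True).as_matrix()
g=o['tool_pos']-.019*Rm[:,2]; v=g[:2]-q[:2]; x=np.cos(q[2])*v[0]+np.sin(q[2])*v[1]; y=-np.sin(q[2])*v[0]+np.cos(q[2])*v[1]
print('grasp press',round(x,4),round(y,4),g[2].round(4),'angle',round(.35-np.arctan2(x,g[2]-.045),3),'r',round(np.hypot(x,g[2]-.045),4))
E
python3 lev.py; python3 go.py press -.06 0 .155
```

```text
grasp press -0.0139 0.0025 0.1923 angle 0.444 r 0.148
t 25.55 pos [0.5542 0.127  0.1734] rot [1.763e+02 1.000e-01 9.900e+01] q [-25.   7.  10. 102.  -1.  67.  84.] F [ 6.5  1.6 -2.6] g 0.0338
delta cm [-0.25 -4.85  1.53] n 5.1 twist to pressY -0.0
```

Request:
{"api": "arm_command", "payload": {
  "translation": [
    [0,-1.4,0.15],
    [0,-1.4,0.3],
    [0,-1.35,0.4],
    [0,-1.2,0.45],
    [0,-0.5,0.2]
  ],
  "twist": [0,0,0,0,0]
}}

```text
time_s: 26.18
tool_pos: [0.5067, 0.1195, 0.1602]
tool_rot: [174.3, -0.0, 99.0]
force: [10.6, 4.1, -6.6]
grip_width: 0.0338
```

```bash
python3 lev.py; python3 go.py press -.06 0 .155
```

```text
grasp press -0.0625 0.0024 0.1791 angle 0.786 r 0.1479
t 26.18 pos [0.5067 0.1195 0.1602] rot [174.3  -0.   99. ] q [-26.   1.   9. 111.   1.  63.  82.] F [10.6  4.1 -6.6] g 0.0338
delta cm [-0.25  0.01  0.52] n 0.6 twist to pressY -0.0
```

Request:
{"api": "arm_command", "payload": {
  "translation": [
    [0,-1.0,0.4],
    [0,-1.0,0.4]
  ],
  "twist": [0,0]
}}

```text
time_s: 26.42
tool_pos: [0.502, 0.1188, 0.1579]
tool_rot: [172.1, -0.2, 99.0]
force: [22.7, 4.3, -0.8]
grip_width: 0.0337
```

```bash
python3 lev.py; python3 go.py press -.06 0 .155
```

```text
grasp press -0.068 0.0024 0.1767 angle 0.827 r 0.1482
t 26.43 pos [0.502  0.1188 0.1579] rot [172.1  -0.2  99. ] q [-26.  -2.   9. 114.   1.  60.  81.] F [22.7  4.3 -0.8] g 0.0337
delta cm [-0.25  0.49  0.36] n 0.7 twist to pressY -0.0
```

At the stop (23 N against a 6 N spring). I'll check that it holds for a second, then take a last side view.

```bash
python3 - <<'E'
from h import *
for i in range(14): d=cam('side')
cv2.imwrite('pics/side2.png',cv2.resize(d['img'][130:430,190:500],None,fx=1.95,fy=1.95,interpolation=cv2.INTER_CUBIC))
E
python3 lev.py; python3 go.py press -.06 0 .155
```

```text
grasp press -0.0679 0.0024 0.1768 angle 0.826 r 0.1482
t 27.12 pos [0.5021 0.1187 0.1579] rot [172.2  -0.2  99. ] q [-26.  -2.   9. 114.   1.  60.  81.] F [22.1  4.4 -3.1] g 0.0336
delta cm [-0.25  0.49  0.36] n 0.7 twist to pressY -0.0
```

View pics/side2.png

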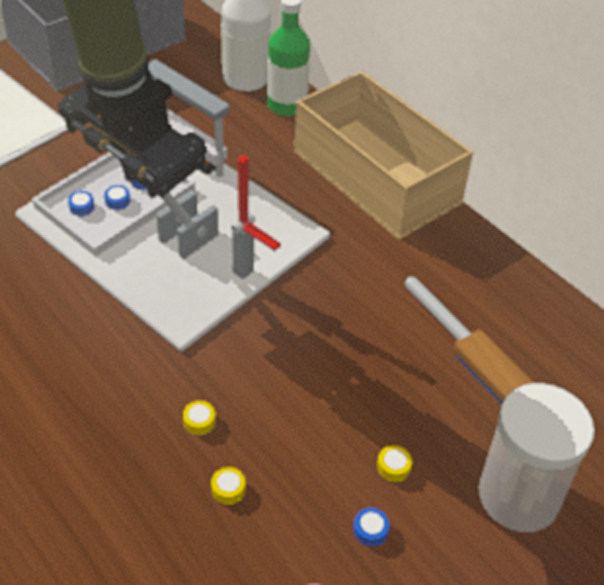

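The lever is forward and still held, the catch is over with its bar upright at (243,190) and tab level at (262,236), and the fourth tablet is on the counter at (372,526). Handing in.

```bash
python3 -c "
from h import *
print(env.sign_off())"
```

```text
the job is handed in; nothing more can be done
None
```

The job is handed in at about 27 s on the robot's clock. The tray holds exactly three blue tablets, the catch is flipped outward, and the gripper is still holding the lever at its front stop.

- **Tablets:** I laid two of the loose blue ones beside the first. A top view after placing showed three lying flat in the tray and the fourth still on the counter. In the last side view the hand partly hides one of the three.
- **Catch:** I flipped it before touching the lever. It met its stop with about 10 N. One wrist view put it at a full 90°. The second read slightly less, about 1.5 rad, which is within the camera error; I did not push it again.
- **Lever:** The pull on the knob read about 22 N, steady over 0.7 s, against a 6 N spring. The angle worked out from the grasp was 0.83 rad against a stop of 0.80, so it is at the stop within measuring error.
- **Other things:** I did not handle anything else on the counter, and nothing looked moved in the last pictures. I did not measure their positions a second time.

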